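# Seat a bearing spacer in the checking gauge

## Task

Slide the steel spacer ring along the gauge's channel, without lifting it out, over the brass lip so that it drops flat into the pocket, and push it on until it is pressed firmly home against the red stop: about 10 N for half a second, gently, never more than 20 N on the spacer. Then swing the yellow clamp arm round by its red peg until it lies straight across the spacer, and let go. Leave everything else on the counter, and the bits standing on the gauge, where they are.

Things in the scene. Friction and masses are not known exactly. Their poses are not given: they have to be found in the camera images.
- gauge: checking gauge screwed to the counter: blue base plate 270 (x) x 150 (y) x 12 mm. Origin at the centre of its underside; z up, x along the channel in the pushing direction. The channel, 60 mm wide (y -30 to 30 mm), runs between two aluminium rails 10 mm thick, tops 40 mm high, x -130 to 130 mm, open at the -x end. Deck of the channel at height 30 mm, from x -130 to -3 mm
- lip (a point): middle of the far edge of the brass lip's crest: gauge x 10, y 0, height 34 mm above the gauge's underside (4 mm over the deck). A ramp leads up from the deck (x -3 to 7), the crest is 3 mm long, the far face drops upright to the pocket
- pocket (a point): point on the pocket floor, gauge x 42, y 0, height 28 mm. The pocket runs from the lip (x 10) to a rigid red stop block (50 mm wide, top 40 mm high) whose face is set somewhere from x 74 to 104 mm: not reported, feel for it. The spacer in the pocket stands 6 mm proud of the lip crest: a fingertip kept 1 to 4 mm above the crest pushes it home
- pivot (a point): pivot axis of the clamp: gauge x 61, y -55 mm, at the height of the arm's underside, 42.5 mm
- backstop: blue block at the end of the pocket that carries the adjusting screw and the red stop. Its reported origin is fixed to the gauge (x = +124 mm, y = 0, at the underside of the gauge) and says nothing of where the red stop is set
- spacer_center (a point): centre (half-way up) of the loose steel spacer ring, 56 mm outside, 30 mm bore, 12 mm thick, about 0.17 kg, lying flat on the deck in the channel at the start, its centre at gauge x -75 to -45 mm; z is its axis. Lying in the pocket its centre is 34 mm above the gauge's underside. Past the lip its tail may hang on the pushing finger: back off a little and it drops flat
- clamp (a joint): angle of the yellow clamp arm (rad): 0 points along the gauge's +x, grows anticlockwise seen from above; 1.57 is along +y, straight across the spacer; end stop at 1.62. Starts parked at 0 to 0.4. Stiff hinge, stays where left; about 2 N at the peg moves it. Arm 16 mm wide; it clears a spacer lying flat in the pocket by 2.5 mm
- clamp_peg (a point): point on the axis of the red upright peg on the clamp arm, 14 mm thick, 50 mm from the pivot axis; the peg runs from 48.5 mm to 86.5 mm above the gauge's underside, this point is 72 mm above it
- bushing: small brass bushing, 22 mm across and 22 mm high, standing on the gauge's base plate beside the channel on the +y side; bystander, leave alone. Origin at the centre of its underside
- roller: dark steel roller, 18 mm across and 20 mm high, standing on the gauge's base plate beside the channel on the -y side; bystander, leave alone. Origin at the centre of its underside
- carton_blue: blue carton 90 x 110 x 70 mm, bystander. Origin at the centre of its underside
- carton_yellow: yellow carton 80 x 120 x 60 mm, bystander. Origin at the centre of its underside
- carton_kraft: brown carton 100 x 120 x 80 mm, bystander. Origin at the centre of its underside
- oil_filter: orange canister 76 mm across, 90 mm high, bystander. Origin at the centre of its underside
- spray_can: green can 60 mm across, 150 mm high, bystander. Origin at the centre of its underside
- wrench: wrench 180 mm long lying on the counter, bystander. Origin at the centre of its underside
- spacer: the same spacer ring; origin at the centre of its underside
Not all that is in view belongs to the job. Of the things that look like the spacer, the middle-sized one is meant.

How it is judged:
On the way, in this order (a step that is already met when the one before it is completed fails the run):
1. the spacer, lying flat in the pocket, is pressed against the red stop with more than 7 N for 0.3 s (x of spacer_center in the frame of gauge between 0.04 and 0.08 m and y of spacer_center in the frame of gauge between -0.005 and 0.005 m and z of spacer_center in the frame of gauge below 0.0355 m and angle between spacer_center's own z axis and vertical below 0.05 rad and contact force between spacer and backstop above 7 N), for 0.3 s.
2. the clamp arm is swung across the spacer (beyond 1.42 rad) (x of spacer_center in the frame of gauge between 0.04 and 0.08 m and y of spacer_center in the frame of gauge between -0.005 and 0.005 m and z of spacer_center in the frame of gauge below 0.0355 m and angle between spacer_center's own z axis and vertical below 0.05 rad and value of joint clamp above 1.42 rad), for 0.2 s.
At the end, for the whole second after the job is handed in: the spacer lies at rest, flat (within 0.05 rad) on the pocket floor (centre less than 35.5 mm above the gauge's underside, at gauge x 40 to 80 mm, y within 5 mm), after having been pressed against the stop; the clamp arm stands at rest beyond 1.42 rad (all of step 2 and linear speed of spacer below 0.01 m/s and velocity of joint clamp below 0.05 rad/s); the robot touches nothing.
It fails at once if more than 20 N between the fingers and the spacer (contact force between the fingers and spacer above 20 N).
It fails at once if more than 20 N between the spacer and the stop (contact force between spacer and backstop above 20 N).
It fails at once if the spacer is lifted out of the channel (centre more than 50 mm above the gauge's underside) (z of spacer_center in the frame of gauge above 0.05 m).
It fails at once if a bystander is moved more than 15 mm (distance of any of bushing, roller, carton_blue, carton_yellow, carton_kraft, oil_filter, spray_can, wrench from where it was at the start of the episode above 0.015 m).
It also fails if it takes over 72 s, if anything falls off the work surface, if the arm or the gripper's body presses on something with over 40 N, if the wrist force passes 120 N, or if a joint passes its speed limit or range.

## Robot

A 6-joint arm with a two-finger parallel gripper is mounted at the origin on the work surface. World frame = base frame: x ahead of the robot, y to its left, z up, the work surface at z = 0. Lengths are in m, angles in rad, forces in N, time in s.
With the tool pointing down it reaches from about 0.35 to 0.975 m from the base axis. Payload 4.9 kg.
Tool frame: the origin (TCP) lies at the very end of the fingers, on their centre line; the grasp point (between the pads) lies 19 mm behind it; x points along the fingers, y is the direction in which the jaws open and shut, and the axes are right-handed (so a half turn about x gives the same grasp; the last joint's range is limited). The gripper opens to 85 mm and grips with 20 to 120 N. Pads are 22 mm wide; open, the fingers measure 114 mm over their backs; the gripper's body (76 mm by 85 mm) begins 54 mm behind the grasp point. The pads swing forward as they close: fully open they stand 13 mm farther back than shut.
Start: joints at [1.087, 0.053, 1.613, -0, 1.476, -0.119], TCP at [0.223, 0.584, 0.231] pointing down, gripper open.
Joint ranges: [-3.01, 3.01], [-1.01, 2.22], [0.06, 2.58], [-1.02, 4.17], [0.09, 2.62], [-3.14, 3.14]. Speed limits (rad/s): [2.57, 2.57, 3.14, 3.14, 3.14, 3.14].

## Interface

Orientations are given as a unit quaternion [w, x, y, z].
In Python, from plant import manip gives the robot as it stands.
- The arm moves only by the tool play_rows, never from a script. Its argument "plan" is a list of rows, each a list of 5 numbers: the shift along the tool's x, y, z in mm, then the turn about the tool's x in rad, then the closure, from -1 (fully open) to 1 (shut). A call has 1 to 8 rows; each row is the pose to reach, as a shift and turn from the pose commanded when the call began, along the tool's axes at that moment; what a row does not reach only later rows make up. A row lasts 1/8 s, in which the tool goes at most 62.5 mm and 10.7 degrees, less where a joint would pass 70% of its speed; a pose out of reach is approached as far as the arm can. A call with a gripper value outside its range is refused whole. The fingers move at their own pace and stop on an object; the grip force is fixed at half the most. Time passes only in rows, so rows that repeat a pose let the fingers close. It gives the time, the measured TCP pose, the force and the opening at its end, in the units of the state.
- manip.state(): the state, without advancing time (a new reading comes with each control period).
- manip.grab_frame(name): name is "side" or "top" or "wrist"; returns a dict with "img" (384x512x3 uint8, red, green, blue), "range_z" (384x512 float32, m along the optical axis (not along the pixel's ray), 0 where there is no reading), "fx", "fy", "cx", "cy" (pixels), "origin" and "rotation" of the camera in the world. Camera axes: x right, y up, looking along -z (the intrinsics and any distortion apply to the point x, -y, -z); pixel columns grow to the right and rows downward; lengths in m; the calibration is good to about 2 mm. A picture is of the moment at which its call begins.
- manip.job_done(): hands the job in, once; it reports no verdict.
The state is a dict: "time": time; "joint_pos": joint angles; "joint_vel": joint speeds; "joint_efforts": joint torques, N m; "tool_pos": TCP position; "tool_rot": TCP orientation; "contact_force": force on the tool from outside, world axes, zero at the start; "ft_torque": the same for the moment, N m; "gripper_width": opening from 0.0 (shut) to 1.0 (fully open).
Only numpy, scipy, OpenCV 4.12 (cv2) and the standard library are available. Lean on these libraries where they do the work, as an engineer would, in place of code of your own. Each camera call takes 0.05 s, during which the arm holds its last target. There are 200 camera calls.

## Working session

There is one attempt and no reset: what is moved stays moved. The work goes in short steps, Python scripts to look and compute and a tool call to move; the robot and the scene stay as the last step left them, time stands still between calls to the robot, and variables do not carry over. Pictures are saved under pics/ and viewed, about 8 in all and at most 12, crops included, and the job is handed in when it is done.

Besides the shell and the picture viewer there is one more tool, called after ">>>" as name([rows], argument=value, ...), one row to a line, values as JSON. play_rows: Moves the arm, as the interface text tells. Its arguments: {"type":"object","properties":{"plan":{"type":"array"}},"required":["plan"]}

```bash
ls; mkdir -p pics; cat > h.py <<'E'
from plant import manip
import numpy as np, cv2
def grab(n):
    f=manip.grab_frame(n); np.savez(f'{n}.npz',**f); return f
def save(f,name,box=None,s=1):
    im=f['img'][:,:,::-1]
    if box: im=im[box[1]:box[3],box[0]:box[2]]
    cv2.imwrite(f'pics/{name}.png',cv2.resize(im,None,fx=s,fy=s,interpolation=cv2.INTER_CUBIC))
def cloud(f):
    v,u=np.mgrid[0:384,0:512]; z=f['range_z']
    p=np.stack([(u-f['cx'])/f['fx']*z,-(v-f['cy'])/f['fy']*z,-z],-1)
    return p@np.array(f['rotation']).T+np.array(f['origin'])
E
python3 - <<'E'
from h import *
s=manip.state(); print(s)
a=grab('top');b=grab('side')
print(a.keys(),a['origin'],b['origin'])
cv2.imwrite('pics/a.png',np.vstack([a['img'][:,:,::-1],b['img'][:,:,::-1]])[:, :])
save(a,'top1',s=1.5);save(b,'side1',s=1.5)
E
```

```text
pics
{'time': 0.0, 'joint_pos': array([ 1.08699320e+00,  5.33267898e-02,  1.61432298e+00, -2.33153553e-05,
        1.47599184e+00, -1.19000374e-01]), 'joint_vel': array([-0.00095001,  0.00045849,  0.00042013, -0.00043775, -0.00056648,
        0.000847  ]), 'joint_efforts': array([-3.61760496e-03, -3.93681121e+01, -3.70176959e+01, -4.32929937e-04,
        7.23779565e-03,  1.48106415e-05]), 'tool_pos': array([0.22268717, 0.58330402, 0.23006435]), 'tool_rot': array([ 0.69516911,  0.12756822,  0.69558354, -0.12895661]), 'contact_force': array([ 0.50826258, -0.01653492, -0.33907565]), 'ft_torque': array([-0.02003917,  0.03769766, -0.01626194]), 'gripper_width': 1.0007724795848534}
dict_keys(['img', 'range_z', 'fx', 'fy', 'cx', 'cy', 'origin', 'rotation']) [0.37233076 0.01433171 1.27824936] [ 0.17239603 -0.76679778  0.94454839]
```

View pics/top1.png

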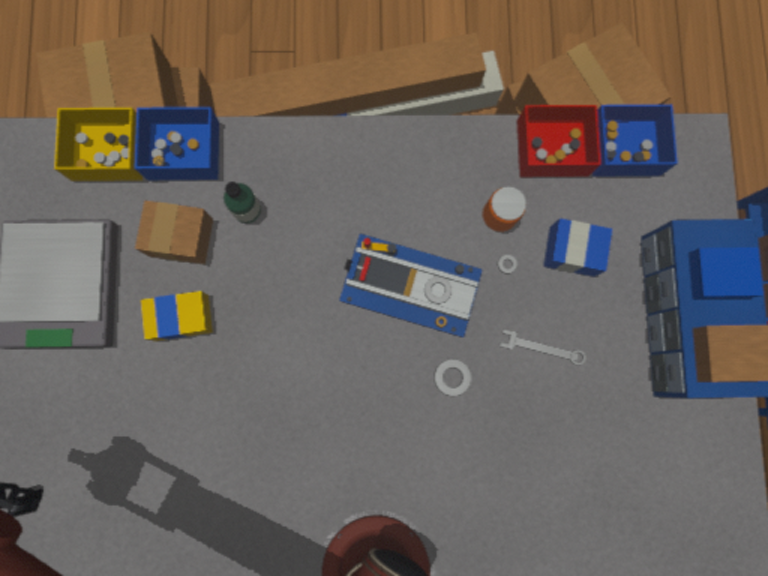

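View pics/side1.png

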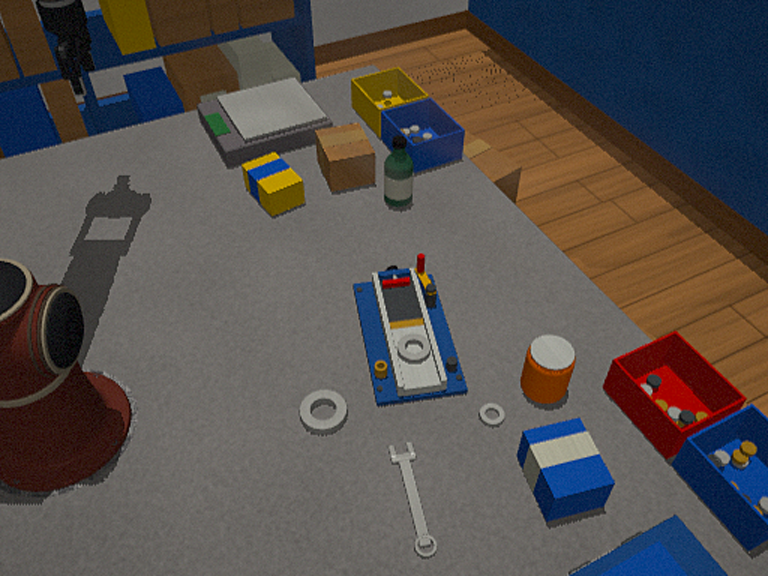

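The top view shows the gauge at about (410,285) in the 1.5x picture. Its +x runs left and slightly up. The spacer is at (438,290), the clamp and peg at (370,245), and the red stop at (364,268). The look-alike rings at (453,378) and (508,264) lie on the counter. Next I fit the gauge pose.

```bash
cat >> h.py <<'E'
def gfit(f,ctr=(0.52,-0.06),r=0.25,verbose=1):
    """blue plate -> gauge pose (x,y,yaw) ; +x of gauge towards +y world"""
    P=cloud(f); hsv=cv2.cvtColor(f['img'],cv2.COLOR_RGB2HSV); h,s,v=[hsv[...,i].astype(int) for i in range(3)]
    near=np.hypot(P[...,0]-ctr[0],P[...,1]-ctr[1])<r
    blue=near&(abs(h-110)<12)&(s>120)&(v>50)&(P[...,2]>0)&(P[...,2]<.022)
    q=P[blue]; box=cv2.minAreaRect((q[:,:2]*1000).astype(np.float32))
    if verbose: print('n',len(q),'z',np.percentile(q[:,2],[5,50,95]),'rect',box)
    return box,blue,P,hsv
E
python3 - <<'E'
from h import *
for n in('top','side'):
    f=dict(np.load(n+'.npz')); print(n,f['fx'],f['fy'],f['cx'],f['cy'])
    P=cloud(f); print(P[190,274],P[225,350])
    gfit(f,ctr=P[190,274][:2] if n=='top' else (0.52,-.06))
E
```

```text
top 409.8260534821852 409.8260534821852 253.78727089147148 195.4268136045288Traceback (most recent call last):
  File "<stdin>", line 4, in <module>
  File "h.py", line 12, in cloud
    return p@np.array(f['rotation']).T+np.array(f['origin'])
           ~^~~~~~~~~~~~~~~~~~~~~~~~~~
ValueError: matmul: Input operand 1 has a mismatch in its core dimension 0, with gufunc signature (n?,k),(k,m?)->(n?,m?) (size 4 is different from 3)
```

```bash
sed -i "s/return p@np.array(f\['rotation'\]).T/return p@Rq(f['rotation']).T/" h.py; cat >> h.py <<'E'
from scipy.spatial.transform import Rotation as Ro
def Rq(q): q=np.asarray(q,float); return Ro.from_quat([q[1],q[2],q[3],q[0]]).as_matrix()
E
python3 - <<'E'
from h import *
print(Rq(manip.state()['tool_rot']).round(3))
for n in('top','side'):
    f=dict(np.load(n+'.npz')); print(n,f['rotation'])
    P=cloud(f); print(P[190,274],P[225,350])
    gfit(f,ctr=(P[190,274] if n=='top' else P[225,270])[:2])
E
```

```text
[[-0.001  0.357  0.934]
 [-0.002  0.934 -0.357]
 [-1.    -0.002 -0.   ]]
top [-0.69932856 -0.04101782  0.05946124  0.71114096]
[ 0.5665274  -0.08257016  0.03186157] [ 0.45695661 -0.32138857 -0.00134585]
n 1276 z [0.00809222 0.01203285 0.01616894] rect ((571.263671875, -83.59904479980469), (266.462890625, 148.07080078125), 72.52581787109375)
side [ 0.90200758  0.36153558 -0.08913442 -0.2184706 ]
[0.62627398 0.00281519 0.0247855 ] [ 0.75300218 -0.18123024  0.00239707]
n 1756 z [0.00806307 0.01188074 0.01509935] rect ((565.410400390625, -122.91874694824219), (413.22412109375, 202.21627807617188), 85.05949401855469)
```

>>> play_rows([
  [0,-40,44,0,1],
  [0,-80,88,0,1],
  [0,-120,132,0,1],
  [0,-160,176,0,1],
  [0,-200,220,0,1],
  [0,-240,264,0,1],
  [0,-280,308,0,1],
  [0,-320,352,0,1],
])

```text
time: 1.1
tool_pos: [0.4379, 0.1575, 0.231]
tool_rot: [0.695, 0.128, 0.695, -0.128]
contact_force: [-0.4, 0.9, 0.2]
gripper_width: 0.001
```

>>> play_rows([
  [0,-40,36,-0.06,1],
  [0,-80,72,-0.06,1],
  [0,-120,108,-0.06,1],
  [0,-160,144,-0.06,1],
  [0,-180,170,-0.06,1],
  [0,-180,170,-0.06,1],
  [0,-180,170,-0.06,1],
])

```text
time: 1.98
tool_pos: [0.5317, -0.0689, 0.2307]
tool_rot: [0.698, 0.107, 0.699, -0.107]
contact_force: [0.4, -0.1, -0.2]
gripper_width: 0.004
```

```bash
python3 - <<'E'
from h import *
s=manip.state(); print(s['time'],s['tool_pos'],Rq(s['tool_rot']).round(4),s['gripper_width'],s['contact_force'])
f=grab('wrist'); print(f['origin'],Rq(f['rotation']).round(3),f['fx'])
save(f,'w1',s=1.5); gfit(f,ctr=(.571,-.084))
E
```

```text
1.975 [ 0.53173694 -0.06894841  0.23074945] [[-1.200e-03  3.000e-01  9.539e-01]
 [ 7.000e-04  9.539e-01 -3.000e-01]
 [-1.000e+00  3.000e-04 -1.300e-03]] 0.004029665649071718 [ 0.38170005 -0.14264088 -0.18104019]
[ 0.46485866 -0.04881004  0.37296324] [[ 0.3   -0.918 -0.26 ]
 [ 0.954  0.289  0.082]
 [ 0.    -0.273  0.962]] 287.4818800583741
n 6409 z [0.01010986 0.01144588 0.01273284] rect ((568.3643798828125, -83.38798522949219), (267.4852294921875, 148.4050750732422), 72.62368774414062)
```

View pics/w1.png

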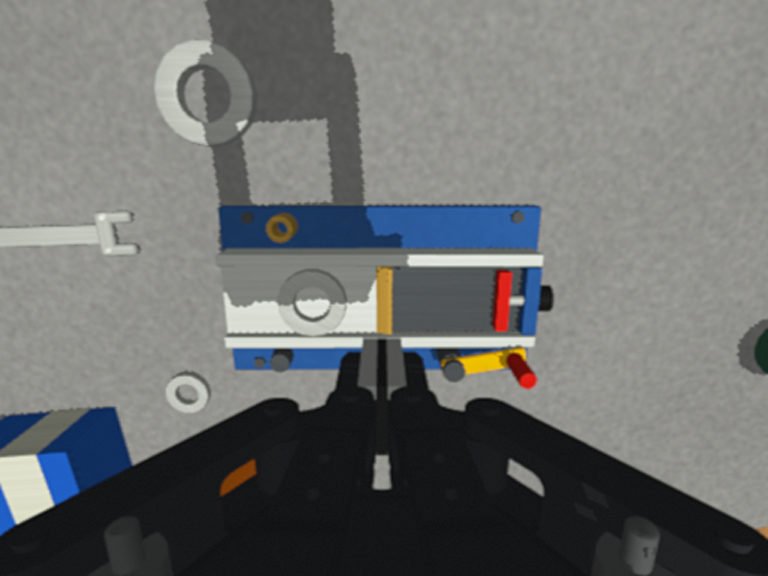

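The wrist view (1.5x) shows the spacer at (313,302), the lip at (385,300) and the red stop at (503,300). The peg tip is at (528,378) and the clamp hub at (454,368), with the roller and bushing beside the rails. I measure these in the gauge frame.

```bash
cat >> h.py <<'E'
G=np.array([.5684,-.0834]);YAW=np.deg2rad(72.6)
def g2w(x,y): c,s=np.cos(YAW),np.sin(YAW); return G+np.array([c*x-s*y,s*x+c*y])
def w2g(P): c,s=np.cos(YAW),np.sin(YAW); d=P[...,:2]-G; return np.stack([c*d[...,0]+s*d[...,1],-s*d[...,0]+c*d[...,1],P[...,2]],-1)*1000
def tcp():
    s=manip.state(); g=w2g(s['tool_pos']); R=Rq(s['tool_rot']); c,sn=np.cos(YAW),np.sin(YAW)
    F=s['contact_force']; print('t',round(s['time'],2),'tcp gauge mm',g.round(1),'F gauge',np.round([c*F[0]+sn*F[1],-sn*F[0]+c*F[1],F[2]],1),'yaw',np.rad2deg(np.arctan2(R[1,1],R[0,1])).round(2),'grip',round(s['gripper_width'],2)); return g
E
cat > m.py <<'E'
from h import *
def meas(f):
    g=w2g(cloud(f)); hsv=cv2.cvtColor(f['img'],cv2.COLOR_RGB2HSV); h,s,v=[hsv[...,i].astype(int) for i in range(3)]
    inb=(abs(g[...,0])<140)&(abs(g[...,1])<80)
    pc=lambda m,k:np.percentile(g[m][:,k],[2,50,98]).round(1)
    ch=inb&(abs(g[...,1])<29)
    for n,m in dict(brass=ch&(abs(h-20)<8)&(s>100)&(abs(g[...,0]-5)<20),red=ch&((h<6)|(h>174))&(s>150)&(g[...,0]>60)&(g[...,2]>30),
      peg=inb&((h<6)|(h>174))&(s>150)&(g[...,2]>50),arm=inb&(abs(h-26)<6)&(s>150)&(g[...,1]<-20),
      rail=inb&(g[...,2]>36)&(g[...,2]<44)&(s<40)&(abs(abs(g[...,1])-35)<9)&(g[...,0]<-60)&(v>60)).items():
        print(n,m.sum(),*[pc(m,k) for k in range(3)]) if m.sum()>5 else print(n,m.sum())
    m=ch&(g[...,2]>38.5)&(g[...,2]<47)&(s<50)&(g[...,0]<70)&(g[...,0]>-120)&(abs(g[...,1])<28.5)&(v>60)
    if m.sum()>20:
        q=g[m]; 
        print('ring',m.sum(),'circle',cv2.minEnclosingCircle(q[:,:2].astype(np.float32)),*[pc(m,k) for k in range(3)])
    m=inb&(g[...,2]>36)&(g[...,2]<44)&(s<40)&(g[...,0]<-60)&(v>60)
    for sg in(1,-1):
        mm=m&(sg*g[...,1]>28.5)&(sg*g[...,1]<46); print('rail',sg,pc(mm,1),pc(mm,2))
if __name__=='__main__':
    import sys
    f=dict(np.load('wrist.npz')) if len(sys.argv)<2 else grab(sys.argv[1]); meas(f); tcp()
E
python3 m.py; python3 -c "
from m import *
meas(dict(np.load('top.npz')))"
```

```text
brass 471 [-2.   4.3 10.6] [-27.8   0.2  26.3] [28.7 32.  34.6]
red 398 [ 96.2 100.1 106.1] [-24.9   1.2  24.1] [31.1 39.1 40.7]
peg 238 [103.9 107.9 114.7] [-51.5 -43.  -39.8] [53.8 80.2 86.7]
arm 420 [  8.1  86.6 117.4] [-57.9 -48.2 -25.4] [33.  47.6 49.3]
rail 948 [-127.4  -94.5  -61.4] [-40.   29.9  39.1] [36.5 39.3 40.8]
ring 1108 circle ((-54.59723663330078, -1.6238305568695068), 27.976566314697266) [-79.4 -54.3 -28.7] [-26.7  -0.2  24.3] [39.3 41.3 42.8]
rail 1 [29.8 34.9 39.2] [36.3 39.3 41. ]
rail -1 [-40.1 -34.9 -30.7] [37.  39.2 40.6]
t 2.02 tcp gauge mm [  3.1  39.4 230.9] F gauge [ 0.8 -0.4 -0.1] yaw 72.58 grip 0.0
brass 66 [-0.1  5.8 11.3] [-27.5  -1.   22.7] [27.6 33.2 38.9]
red 45 [ 97.7 101.6 105.9] [-25.3  -2.3  20.3] [34.4 39.5 44.5]
peg 15 [105.6 110.4 114.8] [-53.9 -49.  -42.2] [74.3 85.  89. ]
arm 50 [ 70.2  88.  102.4] [-59.7 -52.1 -44.1] [43.6 49.3 54.7]
rail 132 [-123.7  -91.   -61.8] [-42.  -28.2  37.5] [36.4 39.6 43.4]
ring 179 circle ((-28.157285690307617, 25.671552658081055), 78.89400482177734) [-79.5 -52.9  13.4] [-26.9   1.1  28.3] [38.8 42.  46.3]
rail 1 [28.9 33.3 37.5] [36.8 39.9 43.3]
rail -1 [-42.1 -37.2 -32. ] [36.8 39.3 43.3]
```

>>> play_rows([
  [0,-55,20,0,1],
  [10,-105,39,0,1],
  [60,-115,39.5,0,1],
  [110,-115,39.5,0,1],
  [150,-115,39.5,0,1],
  [170,-115,39.5,0,1],
  [170,-115,39.5,0,1],
])

```text
time: 2.9
tool_pos: [0.5347, -0.1898, 0.0603]
tool_rot: [0.698, 0.107, 0.7, -0.107]
contact_force: [-0.2, 0.8, -0.0]
gripper_width: -0.003
```

```bash
python3 - <<'E'
from h import *
tcp(); f=grab('wrist'); save(f,'w2',s=1.5)
E
```

```text
t 2.9 tcp gauge mm [-111.7    0.4   60.3] F gauge [ 0.7  0.4 -0. ] yaw 72.6 grip -0.0
```

View pics/w2.png

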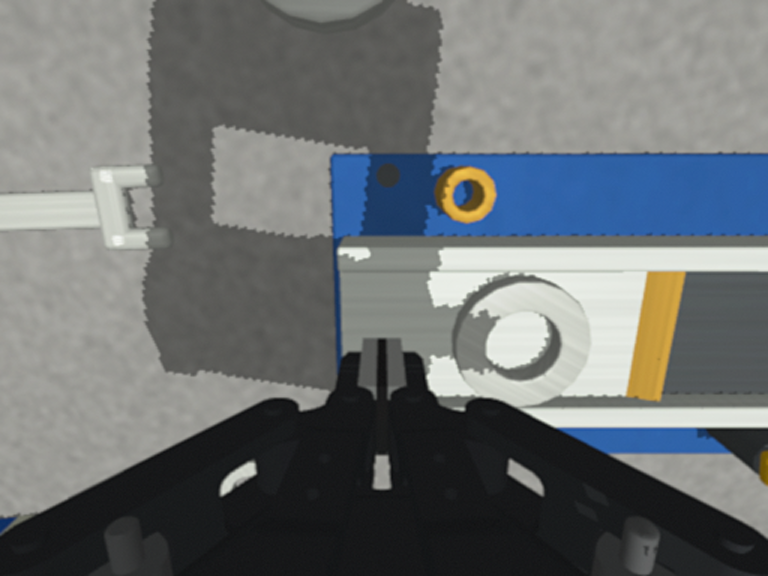

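The view shows the fingers' tips at (380,370), well clear of the rails. The spacer is ahead at (522,343). I lower into the channel.

>>> play_rows([
  [12,0,0,0,1],
  [24,0,0.4,0,1],
  [24,6,0.4,0,1],
  [24,8,0.4,0,1],
  [24,10,0.4,0,1],
  [24,12,0.4,0,1],
  [24,12,0.4,0,1],
])

```text
time: 3.82
tool_pos: [0.5396, -0.1796, 0.0375]
tool_rot: [0.699, 0.107, 0.699, -0.107]
contact_force: [-0.8, 0.4, -1.0]
gripper_width: 0.002
```

```bash
python3 -c "
from h import *
tcp()"
```

```text
t 3.83 tcp gauge mm [-100.4   -1.2   37.5] F gauge [ 0.1  0.9 -1. ] yaw 72.55 grip 0.0
```

>>> play_rows([
  [0.7,2,-0.6,0,1],
  [0.7,4,-0.6,0,1],
  [0.7,6,-0.6,0,1],
  [0.7,8,-0.6,0,1],
  [0.7,10,-0.6,0,1],
  [0.7,12,-0.6,0,1],
  [0.7,14,-0.6,0,1],
  [0.7,16,-0.6,0,1],
])

```text
time: 4.82
tool_pos: [0.5436, -0.1642, 0.0366]
tool_rot: [0.699, 0.107, 0.699, -0.107]
contact_force: [-1.6, -0.6, 0.8]
gripper_width: 0.002
```

```bash
python3 m.py wrist
```

```text
brass 2517 [-2.4  3.7 10.1] [-27.8   1.   25.9] [29.2 32.  34.2]
red 0
peg 0
arm 424 [-1.  52.2 58. ] [-62.8 -49.7 -20.6] [29.8 44.4 48.1]
rail 2811 [-127.7  -94.   -61.4] [29.2 34.4 39. ] [37.4 39.4 40.6]
ring 4009 circle ((-60.9841194152832, -0.3190998435020447), 38.111732482910156) [-82.9 -46.  -25. ] [-15.5  10.8  25.1] [39.2 41.3 43.2]
rail 1 [29.4 34.5 39. ] [37.4 39.4 40.6]
rail -1 [-40.5 -39.  -37.5] [38.5 39.4 40.2]
t 4.88 tcp gauge mm [-84.3  -0.5  36.6] F gauge [-1.2  1.1 -0.4] yaw 72.54 grip -0.0
```

>>> play_rows([
  [0,2.5,0,0,1],
  [0,5,0,0,1],
  [0,7.5,0,0,1],
  [0,10,0,0,1],
  [0,12.5,0,0,1],
  [0,15,0,0,1],
  [0,17.5,0,0,1],
  [0,20,0,0,1],
])

```text
time: 5.88
tool_pos: [0.5497, -0.145, 0.0366]
tool_rot: [0.699, 0.107, 0.699, -0.107]
contact_force: [0.1, -0.5, 0.4]
gripper_width: 0.002
```

>>> play_rows([
  [0,1.5,0,0,1],
  [0,3,0,0,1],
  [0,4.5,0,0,1],
  [0,6,0,0,1],
  [0,7.5,0,0,1],
  [0,9,0,0,1],
  [0,10.5,0,0,1],
  [0,12,0,0,1],
])

```text
time: 6.88
tool_pos: [0.5532, -0.1335, 0.0366]
tool_rot: [0.699, 0.107, 0.699, -0.107]
contact_force: [0.5, -1.1, -0.2]
gripper_width: 0.0
```

```bash
python3 -c "
from h import *
tcp();f=grab('wrist'); save(f,'w3',s=1.5)"
```

```text
t 6.88 tcp gauge mm [-52.3  -0.5  36.6] F gauge [-0.9 -0.8 -0.2] yaw 72.54 grip 0.0
```

View pics/w3.png

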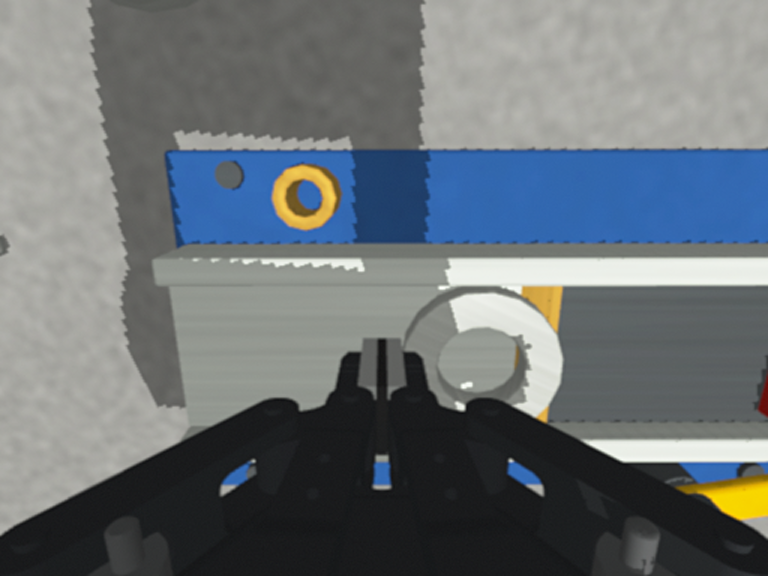

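The ring, centred about (484,345) in the picture, has its front edge on the brass lip at (543,300). The force is about 1 N, so I keep pushing.

>>> play_rows([
  [0,1.5,0,0,1],
  [0,3,0,0,1],
  [0,4.5,0,0,1],
  [0,6,0,0,1],
  [0,7.5,0,0,1],
  [0,9,0,0,1],
  [0,10.5,0,0,1],
  [0,12,0,0,1],
])

```text
time: 7.92
tool_pos: [0.5568, -0.1222, 0.0366]
tool_rot: [0.699, 0.107, 0.699, -0.107]
contact_force: [-0.2, -0.9, -0.2]
gripper_width: -0.002
```

>>> play_rows([
  [0,1.5,0,0,1],
  [0,3,0,0,1],
  [0,4.5,0,0,1],
  [0,6,0,0,1],
  [0,7.5,0,0,1],
  [0,9,0,0,1],
  [0,10.5,0,0,1],
  [0,12,0,0,1],
])

```text
time: 8.93
tool_pos: [0.5605, -0.1108, 0.0367]
tool_rot: [0.699, 0.107, 0.699, -0.107]
contact_force: [-0.8, -1.2, 0.0]
gripper_width: -0.0
```

>>> play_rows([
  [0,1.5,0,0,1],
  [0,3,0,0,1],
  [0,4.5,0,0,1],
  [0,6,0,0,1],
  [0,7.5,0,0,1],
  [0,9,0,0,1],
  [0,10.5,0,0,1],
  [0,12,0,0,1],
])

```text
time: 9.93
tool_pos: [0.5643, -0.0996, 0.037]
tool_rot: [0.699, 0.107, 0.699, -0.108]
contact_force: [-0.5, -4.3, 2.9]
gripper_width: -0.002
```

```bash
python3 -c "
from h import *
tcp();f=grab('wrist'); save(f,'w4',s=1.5)"; sed -i 's/grab(sys.argv\[1\])/dict(np.load(sys.argv[1]+".npz"))/' m.py; python3 m.py wrist
```

```text
t 9.93 tcp gauge mm [-16.7  -0.9  37. ] F gauge [-4.2 -0.8  2.9] yaw 72.54 grip -0.0
brass 479 [-2.3  6.4 10.1] [-10.6   3.4  27. ] [29.1 32.8 34.4]
red 2749 [ 95.5  97.8 105.7] [-24.6   1.7  24. ] [30.5 38.9 40.5]
peg 801 [ 43.2 105.2 111.6] [-48.7 -42.6  11.1] [ 50.5  58.4 120.7]
arm 906 [ 86.5 102.  118.5] [-51.9 -42.4 -37.8] [43.4 47.3 48.7]
rail 3696 [-127.9 -102.3  -61.8] [-38.9  32.8  38.9] [36.8 39.3 40.7]
ring 2379 circle ((5.640037536621094, 10.27645206451416), 36.11049270629883) [-20.1   4.5  32. ] [-13.4  14.5  28.1] [39.1 44.2 46.9]
rail 1 [29.5 34.6 39. ] [37.1 39.4 40.7]
rail -1 [-39.9 -33.5 -30.6] [36.2 39.1 40.4]
t 9.97 tcp gauge mm [-16.6  -0.9  37. ] F gauge [-3.8 -0.3  3.9] yaw 72.54 grip 0.0
```

View pics/w4.png

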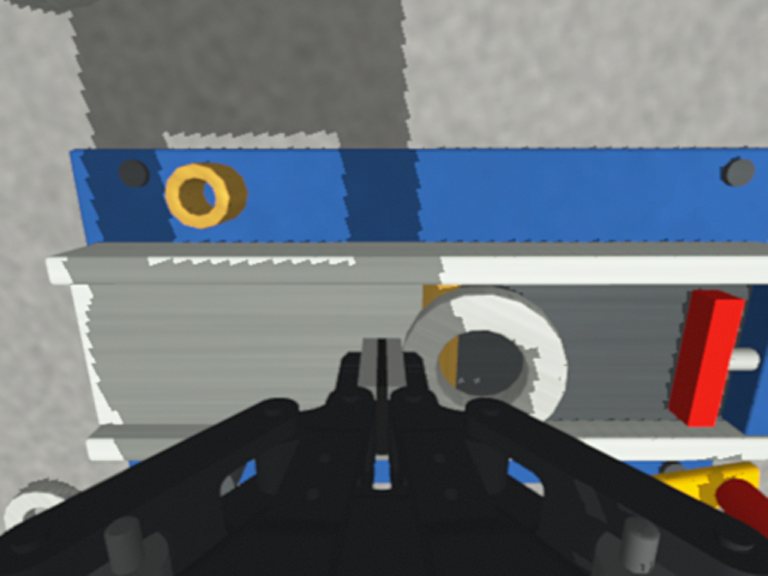

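The ring is riding the lip. Its front is over the pocket at (567,360) and its tail is at the fingers at (405,345). The red stop face is at (680,355), about gauge x 95 to 96. I continue gently.

>>> play_rows([
  [0,1,0,0,1],
  [0,2,0,0,1],
  [0,3,0,0,1],
  [0,4,0,0,1],
  [0,5,0,0,1],
  [0,6,0,0,1],
  [0,7,0,0,1],
  [0,8,0,0,1],
])

```text
time: 10.98
tool_pos: [0.5675, -0.093, 0.0387]
tool_rot: [0.7, 0.106, 0.698, -0.108]
contact_force: [-4.1, -6.1, 13.2]
gripper_width: 0.005
```

>>> play_rows([
  [0,1,0,0,1],
  [0,2,0,0,1],
  [0,3,0,0,1],
  [0,4,0,0,1],
  [0,5,0,0,1],
  [0,6,0,0,1],
  [0,7,0,0,1],
  [0,8,0,0,1],
])

```text
time: 11.98
tool_pos: [0.5712, -0.0853, 0.0396]
tool_rot: [0.701, 0.107, 0.697, -0.108]
contact_force: [-0.6, -4.9, 11.8]
gripper_width: 0.0
```

>>> play_rows([
  [0,1,0,0,1],
  [0,2,0,0,1],
  [0,3,0,0,1],
  [0,4,0,0,1],
  [0,5,0,0,1],
  [0,6,0,0,1],
  [0,7,0,0,1],
  [0,8,0,0,1],
])

```text
time: 12.98
tool_pos: [0.5704, -0.0758, 0.0356]
tool_rot: [0.698, 0.108, 0.7, -0.107]
contact_force: [-0.9, -0.8, 0.7]
gripper_width: 0.0
```

```bash
python3 -c "
from h import *
tcp();f=grab('wrist'); save(f,'w5',s=1.5)"; python3 m.py wrist|grep -E 'ring|brass|red'
```

```text
t 12.97 tcp gauge mm [ 7.8  0.4 35.6] F gauge [-1.   0.6  0.7] yaw 72.54 grip 0.0
brass 806 [-2.4  3.7 10.1] [ 5.8 17.8 26.8] [29.2 32.  34.6]
red 2534 [ 95.7  98.5 105.7] [-24.4   2.2  24. ] [30.6 39.  40.6]
ring 3448 circle ((31.10527801513672, 2.530834197998047), 37.56548309326172) [ 5.4 45.5 66.2] [-14.6  11.9  26.3] [38.6 39.4 43.5]
```

View pics/w5.png

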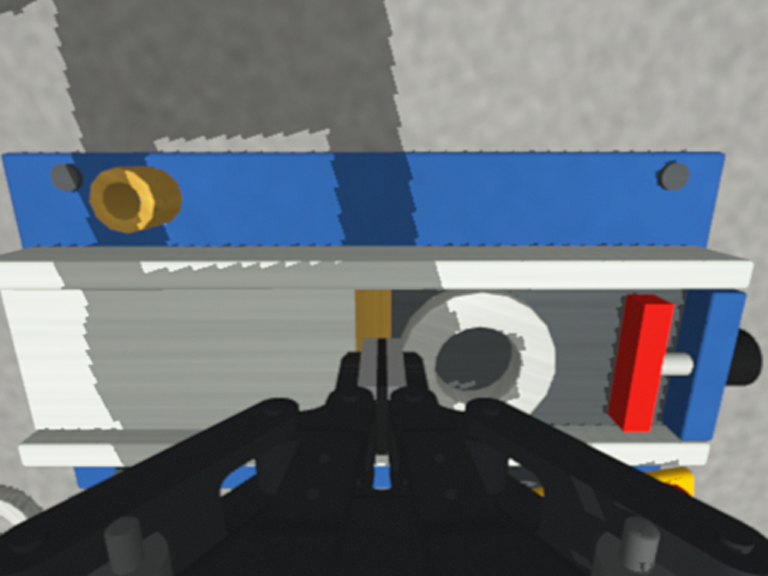

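The ring now lies beyond the lip at (480,350), with the finger over the crest. I check that it is flat before pressing.

```bash
cat >> m.py <<'E'
def ringfit(f,x0,x1):
    g=w2g(cloud(f)); hsv=cv2.cvtColor(f['img'],cv2.COLOR_RGB2HSV)
    m=(g[...,0]>x0)&(g[...,0]<x1)&(abs(g[...,1])<28)&(g[...,2]>36.5)&(g[...,2]<52)&(hsv[...,1]<50)&(hsv[...,2]>90)
    q=g[m]
    for _ in range(4):
        A=np.c_[q[:,:2],np.ones(len(q))]; c=np.linalg.lstsq(A,q[:,2],rcond=None)[0]; r=q[:,2]-A@c; q=q[abs(r)<1.2]
    o=q[np.abs(q[:,1])<60]; mx=q[:,0].max()
    # circle fit of outer rim, front half
    ang=np.arctan2(q[:,1],q[:,0]-(mx-28)); rr=np.hypot(q[:,1],q[:,0]-(mx-28)); e=q[(rr>24.5)&(np.abs(ang)<2)]
    from scipy.optimize import least_squares
    s=least_squares(lambda p:np.maximum(np.hypot(q[:,0]-p[0],q[:,1]-p[1])-28,0)*3+np.maximum(15-np.hypot(q[:,0]-p[0],q[:,1]-p[1]),0)*3,[mx-28,0])
    print('ring n',len(q),'slopes',c[:2].round(3),'z med',np.median(q[:,2]).round(1),'max x',np.percentile(q[:,0],99.5).round(1),'centre',s.x.round(1))
E
python3 -c "
from m import *
ringfit(dict(np.load('wrist.npz')),12,75)"
```

```text
ring n 3434 slopes [0.    0.001] z med 39.3 max x 67.4 centre [40.4  1. ]
```

>>> play_rows([
  [-0.6,2.5,0,0,1],
  [-0.6,5,0,0,1],
  [-0.6,7.5,0,0,1],
  [-0.6,10,0,0,1],
  [-0.6,12.5,0,0,1],
  [-0.6,15,0,0,1],
  [-0.6,17.5,0,0,1],
  [-0.6,20,0,0,1],
])

```text
time: 14.02
tool_pos: [0.5773, -0.0573, 0.0373]
tool_rot: [0.699, 0.107, 0.699, -0.107]
contact_force: [-0.6, -0.1, 0.5]
gripper_width: -0.001
```

>>> play_rows([
  [0,1,0,0,1],
  [0,2,0,0,1],
  [0,3,0,0,1],
  [0,4,0,0,1],
  [0,4,0,0,1],
])

```text
time: 14.65
tool_pos: [0.5785, -0.0535, 0.0372]
tool_rot: [0.699, 0.107, 0.699, -0.107]
contact_force: [-0.8, 0.3, -0.1]
gripper_width: -0.001
```

```bash
python3 -c "
from m import *
tcp();f=grab('wrist');ringfit(f,20,94)"; python3 m.py wrist|grep -E 'red'
```

```text
t 14.65 tcp gauge mm [31.5 -0.7 37.2] F gauge [ 0.   0.8 -0.1] yaw 72.54 grip -0.0
ring n 3052 slopes [-0.014 -0.002] z med 39.4 max x 91.3 centre [63.9  0.1]
red 2255 [ 95.8  99.2 105.7] [-24.4   1.9  24. ] [30.8 39.1 40.6]
```

>>> play_rows([
  [0.5,0.5,0,0,1],
  [0.5,1,0,0,1],
  [0.5,1.5,0,0,1],
  [0.5,2,0,0,1],
  [0.5,2.5,0,0,1],
  [0.5,3,0,0,1],
])

```text
time: 15.45
tool_pos: [0.5794, -0.0507, 0.0367]
tool_rot: [0.699, 0.107, 0.699, -0.107]
contact_force: [-0.8, -1.3, 0.3]
gripper_width: -0.0
```

>>> play_rows([
  [0,0.4,0,0,1],
  [0,0.8,0,0,1],
  [0,0.8,0,0,1],
])

```text
time: 15.82
tool_pos: [0.5796, -0.0499, 0.0367]
tool_rot: [0.699, 0.107, 0.699, -0.107]
contact_force: [-0.8, -1.3, 0.2]
gripper_width: 0.001
```

```bash
python3 -c "
from m import *
tcp()"
```

```text
t 15.82 tcp gauge mm [35.3 -0.7 36.7] F gauge [-1.5  0.4  0.2] yaw 72.54 grip 0.0
```

Not at the stop yet, so I go on in 0.4 mm steps.

>>> play_rows([
  [0,0.4,0,0,1],
  [0,0.8,0,0,1],
  [0,1.2,0,0,1],
  [0,1.2,0,0,1],
])

```text
time: 16.32
tool_pos: [0.5798, -0.0493, 0.0367]
tool_rot: [0.699, 0.107, 0.699, -0.108]
contact_force: [-1.6, -4.2, 0.5]
gripper_width: -0.0
```

```bash
python3 -c "
from m import *
tcp()"
```

```text
t 16.32 tcp gauge mm [35.9 -0.7 36.7] F gauge [-4.5  0.3  0.5] yaw 72.54 grip -0.0
```

>>> play_rows([
  [0,0.3,0,0,1],
  [0,0.6,0,0,1],
  [0,0.8,0,0,1],
  [0,0.8,0,0,1],
])

```text
time: 16.82
tool_pos: [0.5798, -0.0492, 0.0366]
tool_rot: [0.699, 0.106, 0.699, -0.108]
contact_force: [-2.9, -6.7, 0.4]
gripper_width: 0.001
```

```bash
python3 -c "
from m import *
tcp()"
```

```text
t 16.82 tcp gauge mm [36.  -0.6 36.6] F gauge [-7.3  0.8  0.4] yaw 72.54 grip 0.0
```

>>> play_rows([
  [0,0.4,0,0,1],
  [0,0.8,0,0,1],
  [0,1.1,0,0,1],
  [0,1.1,0,0,1],
  [0,1.1,0,0,1],
  [0,1.1,0,0,1],
  [0,1.1,0,0,1],
])

```text
time: 17.7
tool_pos: [0.5799, -0.0491, 0.0367]
tool_rot: [0.699, 0.106, 0.699, -0.109]
contact_force: [-3.5, -9.7, 1.2]
gripper_width: 0.0
```

```bash
python3 -c "
from m import *
tcp();f=grab('wrist');ringfit(f,20,95)"
```

```text
t 17.7 tcp gauge mm [36.1 -0.7 36.7] F gauge [-10.3   0.4   1.2] yaw 72.55 grip 0.0
ring n 3048 slopes [-0.012 -0.003] z med 39.4 max x 94.6 centre [67.5  0.3]
```

Pressing at about 10 N against the stop and holding. I add a touch more for margin, then retreat.

>>> play_rows([
  [0,0.3,0,0,1],
  [0,0.3,0,0,1],
  [0,0.3,0,0,1],
  [0,0.3,0,0,1],
  [0,0.3,0,0,1],
])

```text
time: 18.38
tool_pos: [0.5799, -0.0491, 0.0367]
tool_rot: [0.699, 0.106, 0.699, -0.109]
contact_force: [-3.7, -10.8, 2.1]
gripper_width: -0.002
```

>>> play_rows([
  [0,-2,0,0,1],
  [0,-6,0,0,1],
  [-10,-14,0,0,1],
  [-60,-16,0,0,1],
  [-100,-16,0,0,1],
  [-100,-16,0,0,1],
])

```text
time: 19.12
tool_pos: [0.5789, -0.0626, 0.1425]
tool_rot: [0.702, 0.107, 0.695, -0.107]
contact_force: [0.1, 0.1, 0.7]
gripper_width: -0.001
```

```bash
python3 -c "
from m import *
tcp();f=grab('wrist');ringfit(f,20,95); meas(f); save(f,'w6',s=1.5)"
```

```text
t 19.12 tcp gauge mm [ 23.   -3.8 142.5] F gauge [ 0.1 -0.1  0.7] yaw 72.54 grip -0.0
ring n 1869 slopes [ 0.002 -0.   ] z med 39.3 max x 94.5 centre [68.9  0.1]
brass 848 [-2.2  4.3 10.4] [-27.5   0.5  26.8] [29.  32.1 34.4]
red 700 [ 96.2 100.5 105.8] [-24.8   1.2  24.1] [31.7 39.3 40.7]
peg 532 [103.4 107.6 115. ] [-51.7 -43.2 -39.6] [53.4 79.8 87.3]
arm 797 [  5.4  87.1 117.7] [-58.2 -48.2 -24.3] [32.2 47.7 49.2]
rail 1782 [-127.5  -94.3  -61.3] [-39.6  30.   38.8] [36.6 39.3 40.7]
ring 944 circle ((66.6488037109375, 0.18219470977783203), 27.598539352416992) [43.2 54.6 69.3] [-25.    2.2  25.2] [38.6 39.5 40.7]
rail 1 [29.5 34.1 38.9] [37.9 39.4 40.7]
rail -1 [-39.8 -34.8 -30.9] [36.3 39.3 40.7]
```

View pics/w6.png

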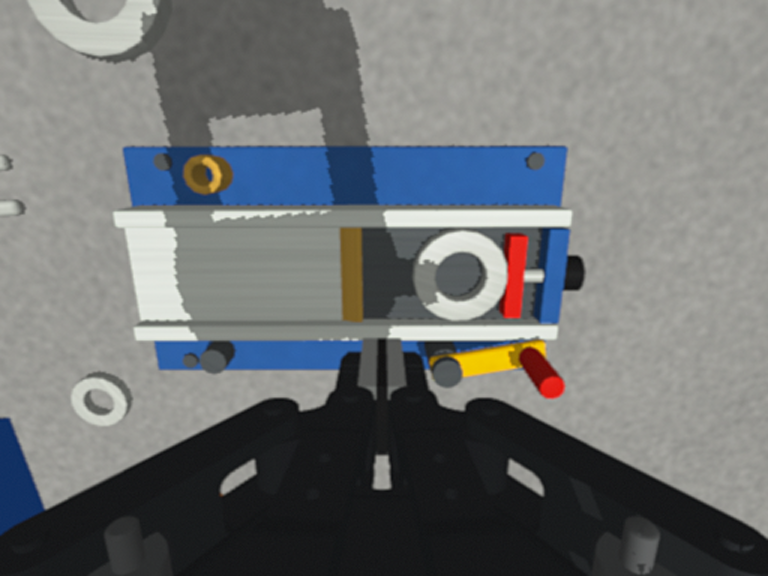

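The ring sits flat against the red stop at (515,275). The peg base is at (525,350) and its top at (553,385). Now I localise the peg and move behind it, on the -y side.

>>> play_rows([
  [0,30,30,0,1],
  [0,60,60,0,1],
  [0,86,86,0,1],
  [0,86,86,0,1],
  [0,86,86,0,1],
])

```text
time: 19.8
tool_pos: [0.6823, -0.0058, 0.1351]
tool_rot: [0.698, 0.107, 0.7, -0.107]
contact_force: [-0.6, -0.2, 0.2]
gripper_width: 0.0
```

```bash
cat >> m.py <<'E'
def peg(f):
    from scipy.optimize import least_squares
    g=w2g(cloud(f)); hsv=cv2.cvtColor(f['img'],cv2.COLOR_RGB2HSV); h=hsv[...,0]
    m=(abs(g[...,0]-85)<55)&(abs(g[...,1]+30)<60)&((h<6)|(h>174))&(hsv[...,1]>150)&(g[...,2]>53)&(g[...,2]<90)
    q=g[m]; p=np.array([61+50*np.cos(.22),-55+50*np.sin(.22)])
    lat=q[q[:,2]<84]; top=q[q[:,2]>85]
    s=least_squares(lambda p:np.hypot(lat[:,0]-p[0],lat[:,1]-p[1])-7,lat.mean(0)[:2],loss='soft_l1')
    print('peg fit',s.x.round(1),'n',len(lat),'top mean',top[:,:2].mean(0).round(1) if len(top) else None, 'angle',np.arctan2(s.x[1]+55,s.x[0]-61).round(3),'R',np.hypot(s.x[1]+55,s.x[0]-61).round(1))
E
python3 -c "
from m import *
peg(dict(np.load('wrist.npz')));tcp()"
```

```text
peg fit [110.7 -47.2] n 308 top mean [110.  -46.3] angle 0.156 R 50.4
t 19.8 tcp gauge mm [108.1 -85.5 135.1] F gauge [-0.4  0.6  0.2] yaw 72.54 grip 0.0
```

>>> play_rows([
  [36,1,0,0,1],
  [72,2,0,0,1],
  [72,2,-8,0,1],
  [72,2,-14,0,1],
  [72,2,-18,0,1],
  [72,2,-21,0,1],
  [72,1.5,-24,0,1],
  [72,1,-27,0,1],
])

```text
time: 20.8
tool_pos: [0.659, 0.0032, 0.0657]
tool_rot: [0.7, 0.107, 0.698, -0.107]
contact_force: [1.6, -0.2, 1.9]
gripper_width: -0.001
```

```bash
python3 -c "
from m import *
tcp();f=grab('wrist');peg(f)"
```

```text
t 20.8 tcp gauge mm [109.8 -60.6  65.7] F gauge [ 0.2 -1.6  1.9] yaw 72.54 grip -0.0
peg fit [109.4 -42.4] n 445 top mean [109.3 -41.8] angle 0.254 R 50.0
```

>>> play_rows([
  [0,-2,-5,0,1],
  [0,-3.5,-8.5,0,1],
  [0,-5,-12,0,1],
  [0,-7.5,-16,0,1],
  [0,-10.5,-20,0,1],
  [0,-14,-23.5,0,1],
  [0,-17.5,-27,0,1],
  [0,-17.5,-27,0,1],
])

```text
time: 21.85
tool_pos: [0.6265, -0.0058, 0.0645]
tool_rot: [0.698, 0.107, 0.699, -0.108]
contact_force: [0.7, -1.1, 1.3]
gripper_width: 0.0
```

```bash
python3 -c "
from m import *
tcp();f=grab('wrist');peg(f);save(f,'w7',s=1.5)"
```

```text
t 21.85 tcp gauge mm [ 91.4 -32.2  64.5] F gauge [-0.8 -1.   1.3] yaw 72.53 grip 0.0
peg fit [ 88.3 -14.1] n 458 top mean [ 88.3 -13.3] angle 0.982 R 49.2
```

>>> play_rows([
  [0,0,6,0,1],
  [0,14,6,0,1],
  [0,29,6,0,1],
  [0,33,0,0,1],
  [0,33,-12,0,1],
  [0,33,-22,0,1],
  [0,28,-22,0,1],
  [0,22,-22,0,1],
])

```text
time: 22.9
tool_pos: [0.6126, 0.0217, 0.0649]
tool_rot: [0.699, 0.107, 0.699, -0.107]
contact_force: [0.3, 0.2, -0.7]
gripper_width: -0.0
```

```bash
python3 -c "
from m import *
tcp();f=grab('wrist');peg(f);save(f,'w8',s=1.5)"
```

```text
t 22.9 tcp gauge mm [113.5 -10.8  64.9] F gauge [ 0.3 -0.2 -0.7] yaw 72.53 grip -0.0
peg fit [ 88.3 -14.1] n 637 top mean [ 89.  -11.8] angle 0.983 R 49.2
```

View pics/w8.png

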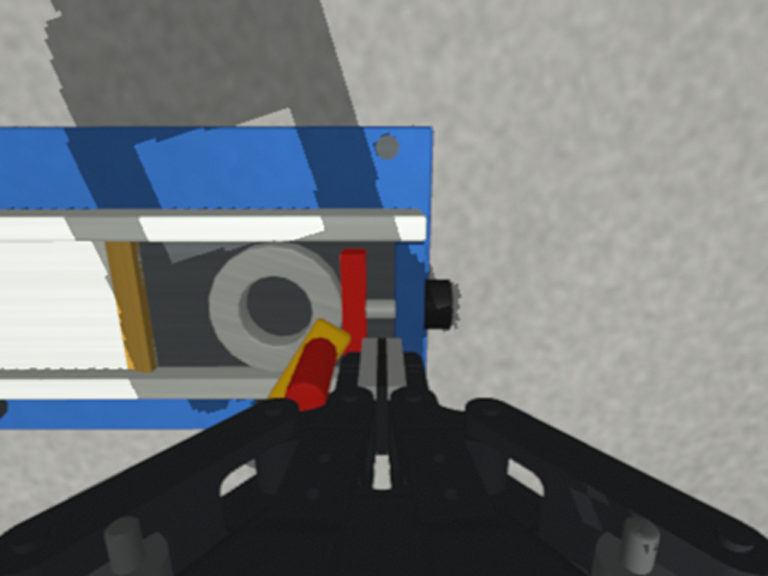

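The peg stands left of the closed fingers, with its top at (310,390) and the fingers at (380,370). The arm reaches toward the ring. Now I push it in -x.

>>> play_rows([
  [0,-4,0,0,1],
  [0,-8,-1,0,1],
  [0,-12,-1,0,1],
  [0,-16,-2,0,1],
  [0,-20,-2,0,1],
  [0,-24,-3,0,1],
  [0,-24,-3,0,1],
])

```text
time: 23.82
tool_pos: [0.6027, -0.0005, 0.0647]
tool_rot: [0.699, 0.107, 0.699, -0.108]
contact_force: [0.1, 0.7, 0.5]
gripper_width: -0.003
```

```bash
python3 -c "
from m import *
tcp();f=grab('wrist');peg(f)"
```

```text
t 23.82 tcp gauge mm [89.4 -8.  64.7] F gauge [0.7 0.1 0.5] yaw 72.52 grip -0.0
peg fit [68.  -6.6] n 593 top mean [67.9 -5.5] angle 1.426 R 48.9
```

>>> play_rows([
  [0,-2,0,0,1],
  [0,-4,0,0,1],
  [0,-5.5,0,0,1],
  [0,-7,0,0,1],
  [0,-7,0,0,1],
])

```text
time: 24.5
tool_pos: [0.6006, -0.0066, 0.0647]
tool_rot: [0.699, 0.107, 0.699, -0.107]
contact_force: [0.2, 1.0, 0.1]
gripper_width: 0.0
```

```bash
python3 -c "
from m import *
tcp();f=grab('wrist');peg(f)"
```

```text
t 24.5 tcp gauge mm [82.9 -7.8 64.7] F gauge [1.  0.1 0.1] yaw 72.53 grip 0.0
peg fit [61.7 -6.2] n 609 top mean [61.6 -5.1] angle 1.556 R 48.8
```

The arm is at about 1.56 rad. I back off in +x, rise, and check.

>>> play_rows([
  [0,6,0,0,1],
  [0,20,0,0,1],
  [-40,24,0,0,1],
  [-95,20,0,0,1],
  [-130,-20,0,0,1],
  [-130,-60,0,0,1],
  [-130,-60,0,0,1],
  [-130,-60,0,0,1],
])

```text
time: 25.55
tool_pos: [0.5827, -0.0629, 0.1943]
tool_rot: [0.699, 0.107, 0.699, -0.107]
contact_force: [-0.1, 0.0, -0.1]
gripper_width: 0.001
```

```bash
python3 -c "
from m import *
tcp();f=grab('wrist');peg(f);ringfit(f,15,95);gfit(f,ctr=(.571,-.084));save(f,'w9',s=1.5)
t=dict(np.load('top.npz')); t2=grab('top'); d=np.abs(t['img'].astype(int)-t2['img']).max(2)
P=cloud(t)
for n,(u,v) in dict(blue=(386,164),kraft=(116,153),yellow=(116,210),filt=(337,139),can=(162,134),wrench=(362,231)).items(): print(n,(d[v-25:v+25,u-25:u+25]>40).sum())"
```

```text
t 25.55 tcp gauge mm [ 23.9  -7.5 194.3] F gauge [-0.   0.1 -0.1] yaw 72.55 grip 0.0
peg fit [61.8 -6.1] n 91 top mean [61.5 -5.2] angle 1.554 R 48.9
ring n 1103 slopes [0.002 0.   ] z med 39.4 max x 94.5 centre [68.9 -0.2]
n 10681 z [0.01025941 0.01147386 0.01271169] rect ((568.822509765625, -83.50273132324219), (268.08319091796875, 148.0326690673828), 72.55825805664062)
blue 0
kraft 0
yellow 0
filt 34
can 0
wrench 0
```

View pics/w9.png

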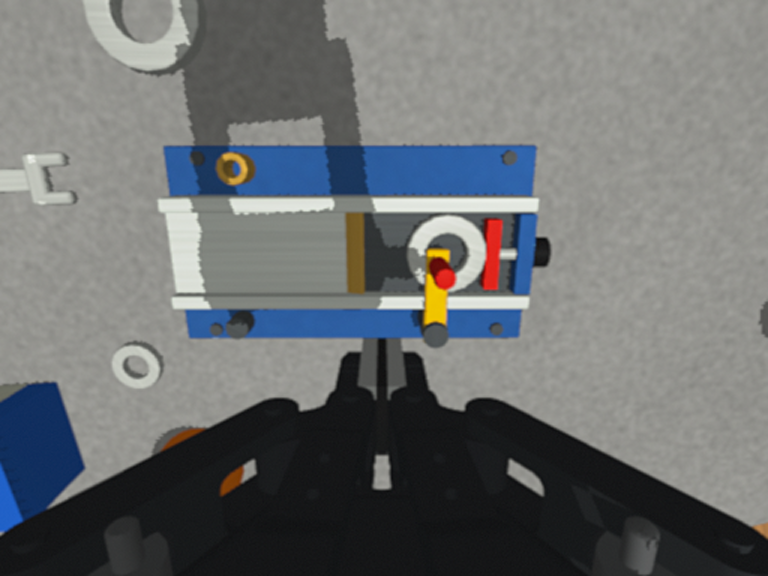

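The picture shows the clamp arm straight across the ring, from the hub (435,333) to its tip (440,255). The ring is against the red stop, the bushing (234,168) and roller (240,323) are standing, and the robot is clear. I hand in.

```bash
python3 -c "
from plant import manip
print(manip.job_done())"
```

```text
the job is handed in; nothing more can be done
None
```

I slid the spacer over the lip into the pocket, pressed it against the red stop and swung the clamp arm across it. The job was handed in with the gripper clear at about 25.6 s of the 72 s; it reports no verdict.

- **Pressing:** the wrist sensor read about 10–11 N for over half a second. The highest force I saw was about 15 N (13 N of it vertical), while the ring tipped over the lip. I only read forces at the end of each move, so a brief higher peak in between can't be ruled out.
- **Spacer:** it lies flat (measured slope 0.002) with its top at about 39.4 mm. Its centre is at gauge x ≈ 67–69 mm and y ≈ 0. The two fits of x disagree by about 2 mm, but both are well inside the 40–80 mm window.
- **Clamp:** it stands at about 1.55 rad. The fitted peg radius was 48.9 mm against the stated 50 mm, which is within camera error.
- **Bystanders:** the bushing and roller still stand in the last picture. The before/after top views show no change at the blue, yellow and brown cartons, the can or the wrench. A few pixels differ near the oil filter, which I took to be the arm or its shadow and did not check further; the arm never went near it.

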